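# Turn the row of components round for soldering

## Task

Move the four electronic components from the full rack into the empty rack so that their row is reversed: the component at the left end goes into the bay at the right end, the next one into the bay beside it, and so on, one to a bay. Set each one down upright, flat on its bay's floor, without dropping it or knocking it over, and leave everything else on the bench where it is.

Things in the scene. Friction and masses are not known exactly. Their poses are not given: they have to be found in the camera images.
- supply_rack: Fixed grey rack, 78 x 266 mm, four bays in a row, full at the start; to the robot's left or right. Origin: middle of its underside, on the bench; z up; y along the row to the robot's left (within 0.2 rad), x away from the robot. Bay centres at x 0, y -97.5, -32.5, 32.5, 97.5 mm; bays 62 mm along the row x 72, floors 8 mm, walls between bays 22 mm, long lips 12 mm above the bench.
- solder_rack: The other fixed grey rack, alike, empty at the start, on the other side. Origin: middle of its underside, on the bench; z up; y along the row to the robot's left (within 0.2 rad), x away from the robot. Bay centres at x 0, y -97.5, -32.5, 32.5, 97.5 mm; bays 62 mm along the row x 72, floors 8 mm, walls between bays 22 mm, long lips 12 mm above the bench.
- capacitor_center (a point): Loose can capacitor: black upright cylinder 35 mm across, 56 mm tall, with a bright aluminium top. Its underside stands 8 mm above the bench at the start. Origin at its centre, half-way up (28 mm above its underside); z up, x and y turned at random
- heatsink_center (a point): Loose finned aluminium heat sink, 32 (x) x 40 (y) x 56 mm tall; from above a comb of upright fins, on a solid back at +x. Grasped across x (32 mm). Its underside stands 8 mm above the bench at the start. Origin at its centre, half-way up (28 mm above its underside); z up, x within about 0.15 rad of the rack's x
- transformer_center (a point): Loose small mains transformer: a block of dark steel sheets 50 (x) x 24 (y) x 56 mm tall, with a copper winding about its middle that stands out to 40 mm in y. Grasped across x (50 mm, on the steel). Its underside stands 8 mm above the bench at the start. Origin at its centre, half-way up (28 mm above its underside); z up, x within about 0.1 rad of the rack's x
- relay_center (a point): Loose plug-in relay: plain square case 35 x 35 mm, pale and translucent, with a smooth white top, on a black round base, 56 mm tall in all. Its underside stands 8 mm above the bench at the start. Origin at its centre, half-way up (28 mm above its underside); z up, x within about 0.15 rad of the rack's x
- pad_capacitor: Dark rubber pad 68 x 58 x 4 mm, fixed, that makes the floor of the supply rack's bay in which the capacitor stands at the start; stays there, so it shows which bay the capacitor came from. Not to be handled. Origin in the middle of its underside, axes as the rack's
- pad_heatsink: Dark rubber pad 68 x 58 x 4 mm, fixed, that makes the floor of the supply rack's bay in which the heat sink stands at the start; stays there, so it shows which bay the heat sink came from. Not to be handled. Origin in the middle of its underside, axes as the rack's
- pad_transformer: Dark rubber pad 68 x 58 x 4 mm, fixed, that makes the floor of the supply rack's bay in which the transformer stands at the start; stays there, so it shows which bay the transformer came from. Not to be handled. Origin in the middle of its underside, axes as the rack's
- pad_relay: Dark rubber pad 68 x 58 x 4 mm, fixed, that makes the floor of the supply rack's bay in which the relay stands at the start; stays there, so it shows which bay the relay came from. Not to be handled. Origin in the middle of its underside, axes as the rack's

How it is judged:
At the end, for the whole second after the job is handed in: Each component stands in the solder-rack bay that mirrors its supply-rack bay (y to -y in the racks' frames), its centre within 16 mm along the row and 20 mm across of the bay's centre, 36 mm (within 5) above the bench, upright within 0.12 rad, at rest and released (((y of pad_capacitor in the frame of supply_rack between -0.1075 and -0.0875 m and y of capacitor_center in the frame of solder_rack between 0.0815 and 0.1135 m) or (y of pad_capacitor in the frame of supply_rack between -0.0425 and -0.0225 m and y of capacitor_center in the frame of solder_rack between 0.0165 and 0.0485 m) or (y of pad_capacitor in the frame of supply_rack between 0.0225 and 0.0425 m and y of capacitor_center in the frame of solder_rack between -0.0485 and -0.0165 m) or (y of pad_capacitor in the frame of supply_rack between 0.0875 and 0.1075 m and y of capacitor_center in the frame of solder_rack between -0.1135 and -0.0815 m)) and x of capacitor_center in the frame of solder_rack between -0.02 and 0.02 m and z of capacitor_center in the frame of solder_rack between 0.031 and 0.041 m and angle between each of capacitor_center, heatsink_center, transformer_center, relay_center's own z axis and vertical below 0.12 rad and linear speed of each of capacitor, heatsink, transformer, relay below 0.02 m/s and contact force between each of capacitor, heatsink, transformer, relay and the fingers below 0.05 N and ((y of pad_heatsink in the frame of supply_rack between -0.1075 and -0.0875 m and y of heatsink_center in the frame of solder_rack between 0.0815 and 0.1135 m) or (y of pad_heatsink in the frame of supply_rack between -0.0425 and -0.0225 m and y of heatsink_center in the frame of solder_rack between 0.0165 and 0.0485 m) or (y of pad_heatsink in the frame of supply_rack between 0.0225 and 0.0425 m and y of heatsink_center in the frame of solder_rack between -0.0485 and -0.0165 m) or (y of pad_heatsink in the frame of supply_rack between 0.0875 and 0.1075 m and y of heatsink_center in the frame of solder_rack between -0.1135 and -0.0815 m)) and x of heatsink_center in the frame of solder_rack between -0.02 and 0.02 m and z of heatsink_center in the frame of solder_rack between 0.031 and 0.041 m and ((y of pad_transformer in the frame of supply_rack between -0.1075 and -0.0875 m and y of transformer_center in the frame of solder_rack between 0.0815 and 0.1135 m) or (y of pad_transformer in the frame of supply_rack between -0.0425 and -0.0225 m and y of transformer_center in the frame of solder_rack between 0.0165 and 0.0485 m) or (y of pad_transformer in the frame of supply_rack between 0.0225 and 0.0425 m and y of transformer_center in the frame of solder_rack between -0.0485 and -0.0165 m) or (y of pad_transformer in the frame of supply_rack between 0.0875 and 0.1075 m and y of transformer_center in the frame of solder_rack between -0.1135 and -0.0815 m)) and x of transformer_center in the frame of solder_rack between -0.02 and 0.02 m and z of transformer_center in the frame of solder_rack between 0.031 and 0.041 m and ((y of pad_relay in the frame of supply_rack between -0.1075 and -0.0875 m and y of relay_center in the frame of solder_rack between 0.0815 and 0.1135 m) or (y of pad_relay in the frame of supply_rack between -0.0425 and -0.0225 m and y of relay_center in the frame of solder_rack between 0.0165 and 0.0485 m) or (y of pad_relay in the frame of supply_rack between 0.0225 and 0.0425 m and y of relay_center in the frame of solder_rack between -0.0485 and -0.0165 m) or (y of pad_relay in the frame of supply_rack between 0.0875 and 0.1075 m and y of relay_center in the frame of solder_rack between -0.1135 and -0.0815 m)) and x of relay_center in the frame of solder_rack between -0.02 and 0.02 m and z of relay_center in the frame of solder_rack between 0.031 and 0.041 m); the robot touches nothing.
It fails at once if a component is dropped or thrown (faster than 0.7 m/s while the gripper does not touch it) ((linear speed of capacitor above 0.7 m/s and contact force between capacitor and the fingers below 0.02 N) or (linear speed of heatsink above 0.7 m/s and contact force between heatsink and the fingers below 0.02 N) or (linear speed of transformer above 0.7 m/s and contact force between transformer and the fingers below 0.02 N) or (linear speed of relay above 0.7 m/s and contact force between relay and the fingers below 0.02 N)).
It fails at once if a component is knocked over (leans more than 60 degrees) (angle between any of capacitor_center, heatsink_center, transformer_center, relay_center's own z axis and vertical above 1.05 rad).
It fails at once if a bystander is pushed more than 30 mm (distance of any of spool, flux_tin, driver, board, mug, screw_jar, mouse from where it was at the start of the episode above 0.03 m).
It also fails if it takes over 102 s, if anything falls off the work surface, if the arm or the gripper's body presses on something with over 40 N, if the wrist force passes 120 N, or if a joint passes its speed limit or range.

## Robot

A 6-joint arm with a two-finger parallel gripper is mounted at the origin on the work surface. World frame = base frame: x ahead of the robot, y to its left, z up, the work surface at z = 0. Lengths are in m, angles in rad, forces in N, time in s.
With the tool pointing down it reaches from about 0.375 to 0.975 m from the base axis. Payload 3.8 kg.
Tool frame: the origin (TCP) lies at the very end of the fingers, on their centre line; the grasp point (between the pads) lies 19 mm behind it; z points along the fingers, y is the direction in which the jaws open and shut (so a half turn about z gives the same grasp; the last joint's range is limited). The gripper opens to 85 mm and grips with 20 to 120 N. Pads are 22 mm wide; open, the fingers measure 114 mm over their backs; the gripper's body (76 mm by 85 mm) begins 54 mm behind the grasp point. The pads swing forward as they close: fully open they stand 13 mm farther back than shut.
Start: joints at [1.092, 0.264, 1.604, -0, 1.274, -0.037], TCP at [0.289, 0.61, 0.231] pointing down, gripper open.
Joint ranges: [-2.63, 2.63], [-0.94, 2.18], [0.31, 2.57], [-1.31, 4.45], [0, 2.66], [-2.55, 2.55]. Speed limits (rad/s): [2.57, 2.57, 3.14, 3.14, 3.14, 3.14].

## Interface

Orientations are given as a rotation vector (axis times angle).
In Python, from workcell import read_state, read_camera, camera_info, finish_job gives the robot as it stands. The module is installed in compiled form; this text tells all that it offers.
- The arm moves only by the tool play_rows, never from a script. Its argument "motion" is a list of rows, each a list of 5 numbers: the shift along the tool's x, y, z in units of 1000 mm (1.0 is 1000 mm), then the turn about the tool's z in units of 2 pi rad (1.0 is 2 pi rad), then the finger opening in mm, from 0 to 85.4. A call has 1 to 5 rows; each row shifts and turns the commanded pose from where the row before left it, along the tool's axes as they then stand; what a row does not reach is not made up. A row lasts 1/8 s, in which the tool goes at most 62.5 mm and 10.7 degrees, less where a joint would pass 70% of its speed; a pose out of reach is approached as far as the arm can. A call with a number of a shift or a turn outside -1 to 1 is refused whole. A call with a gripper value outside its range is refused whole. The fingers move at their own pace and stop on an object; "squeeze" is the grip in N (left out, the last holds). Time passes only in rows, so rows that do not move let the fingers close. It gives the time, the measured TCP pose, the force and the opening at its end, in the units of the state.
- read_state(): the state, without advancing time (a new reading comes with each control period).
- read_camera(name): name is "scene" or "top" or "wrist"; returns the picture (420x560x3 uint8, red, green, blue); there is no depth.
- camera_info(name): a dict with "intrinsics" (3x3 intrinsics, pixels), "pose" (4x4, takes a point from camera to world coordinates). Camera axes: x right, y down, z forward; pixel columns grow to the right and rows downward; lengths in m; the calibration is good to about 2 mm. A picture is of the moment at which its call begins: read the wrist's pose just before it. camera_info takes no time and is no camera call; for the wrist camera it gives the pose at the moment of the call.
- finish_job(): hands the job in, once; it reports no verdict.
The state is a dict: "time": time; "q": joint angles; "joint_vel": joint speeds; "joint_torque": joint torques, N m; "tool_pos": TCP position; "tcp_rot": TCP orientation; "wrist_force": force on the tool from outside, world axes, zero at the start; "torque": the same for the moment, N m; "width": opening from 0.0 (shut) to 1.0 (fully open).
Only numpy, scipy, OpenCV 4.12 (cv2) and the standard library are available. Lean on these libraries where they do the work, as an engineer would, in place of code of your own. Each camera call takes 0.05 s, during which the arm holds its last target. There are 200 camera calls.

## Working session

There is one attempt and no reset: what is moved stays moved. The work goes in short steps, Python scripts to look and compute and a tool call to move; the robot and the scene stay as the last step left them, time stands still between calls to the robot, and variables do not carry over. Pictures are saved under pics/ and viewed, about 12 in all and at most 16, crops included, and the job is handed in when it is done.

Besides the shell and the picture viewer there is one more tool, called after "Call:" as a command line: name --pt "numbers of a row" for each row, then --argument value for the rest. play_rows: Moves the arm, as the interface text tells. Shifts and turns lie within -1 to 1; 1 stands for 1000 mm of shift or 2 pi rad of turn. Its arguments: {"type":"object","properties":{"motion":{"type":"array","items":{"type":"array","items":{"type":"number"}}},"squeeze":{"type":"number"}},"required":["motion"]}

```bash
mkdir -p pics
python3 - <<'E'
from workcell import *
import cv2,numpy as np
for n in("top","scene"):
    im=read_camera(n); cv2.imwrite(f"pics/{n}0.png",im[:,:,::-1]); i=camera_info(n); print(n,np.round(i["intrinsics"],1).tolist(),np.round(i["pose"],3).tolist())
print(read_state())
E
```

```text
top [[496.7, 0.0, 281.6], [0.0, 496.7, 204.8], [0.0, 0.0, 1.0]] [[0.024, -0.981, 0.194, 0.358], [-1.0, -0.025, -0.004, 0.014], [0.008, -0.194, -0.981, 0.933], [0.0, 0.0, 0.0, 1.0]]
scene [[517.2, 0.0, 282.0], [0.0, 517.2, 214.4], [0.0, 0.0, 1.0]] [[0.446, 0.761, -0.472, 1.065], [0.895, -0.371, 0.247, -0.258], [0.013, -0.532, -0.846, 0.986], [0.0, 0.0, 0.0, 1.0]]
{'time': 0.1, 'q': array([ 1.09209626e+00,  2.64695219e-01,  1.60526610e+00, -1.83922568e-05,
        1.27372643e+00, -3.68827274e-02]), 'joint_vel': array([-0.0007528 , -0.00195477, -0.00192867, -0.00056421,  0.00088571,
       -0.00177465]), 'joint_torque': array([-5.64084294e-04, -5.16706002e+01, -3.68591416e+01, -2.49804862e-04,
        6.33476826e-03,  1.39945953e-05]), 'tool_pos': array([0.28830017, 0.60957842, 0.23005933]), 'tcp_rot': array([-0.68825222, -3.06474373,  0.00318874]), 'wrist_force': array([ 0.23191796,  0.7787474 , -0.32293446]), 'torque': array([ 0.00954064, -0.03458385,  0.02296114]), 'width': 1.0039080787053254}
```

View pics/top0.png

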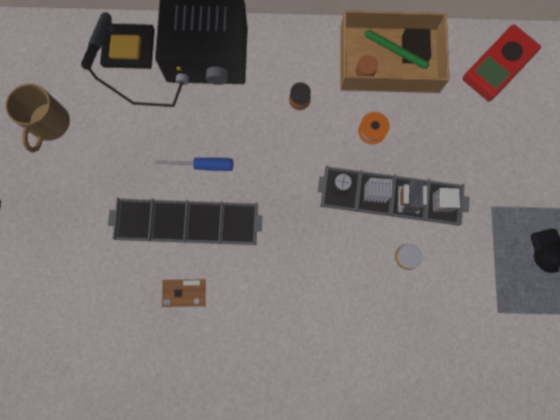

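View pics/scene0.png

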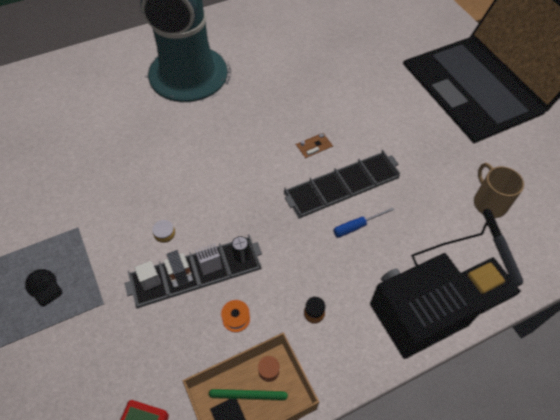

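The top view shows the supply rack on the robot's right, px (322-465, 170-222), with the order from the left: capacitor (343,182), heat sink (378,190), transformer (412,198), relay (445,200). The empty solder rack is at (113-258, 200-243). The scene view agrees.

```bash
cat > h.py <<'E'
from workcell import *
import cv2,numpy as np
def ray(n,px,z,info=None):
    i=info or camera_info(n); K=np.array(i["intrinsics"]);P=np.array(i["pose"])
    px=np.atleast_2d(np.array(px,float)); d=np.c_[px,np.ones(len(px))]@np.linalg.inv(K).T@P[:3,:3].T
    return (P[:3,3]+d*((z-P[2,3])/d[:,2])[:,None])[:,:2]
def proj(n,p,info=None):
    i=info or camera_info(n); K=np.array(i["intrinsics"]);P=np.array(i["pose"])
    c=(np.atleast_2d(p)-P[:3,3])@P[:3,:3]; u=c@K.T; return u[:,:2]/u[:,2:]
E
python3 - <<'E'
from h import *
im=cv2.imread("pics/top0.png")
a=cv2.resize(im[150:235,310:475],None,fx=4.8,fy=3.5*4.8/3.5,interpolation=cv2.INTER_CUBIC)[:300]
a=cv2.resize(im[160:230,315:475],(800,350),interpolation=cv2.INTER_CUBIC)
b=cv2.resize(im[190:240+8,105:265],(800,290),interpolation=cv2.INTER_CUBIC)[:250]
cv2.imwrite("pics/c0.png",np.clip(np.vstack([a,b])*1.6,0,255).astype(np.uint8))
E
```

```text
(no output)
```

View pics/c0.png

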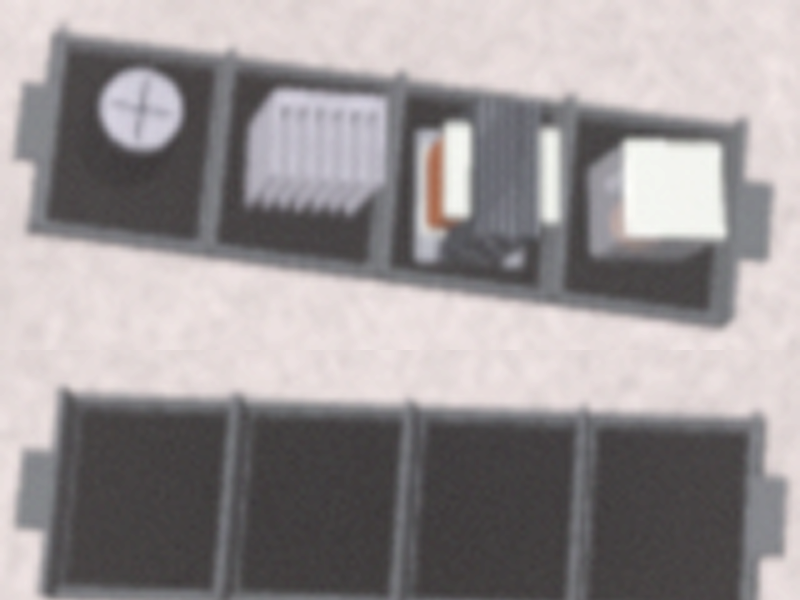

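The crop shows both racks sharply, with the same order as before. I'll take a rough fit from the outlines, then refine with the wrist camera from above.

Run:
```python
from h import *
i=camera_info("top")
s=np.array([[58,38],[742,125],[722,325],[32,232]])/5+[315,160]
d=np.array([[62,398-350],[762,420-350],[757,620-350],[47,598-350]])/5+[105,190]
for c in(s,d):
    w=ray("top",c,.015,i); v=(w[0]+w[3]-w[1]-w[2]); print(w.round(3).tolist(),w.mean(0).round(4),"yaw",np.arctan2(-v[0],v[1]).round(3),np.hypot(*v)/2)
for n,p in dict(cap=[141,111],hs=[333,122],tr=[508,165],rel=[675,188]).items(): print(n,ray("top",np.array(p)/5+[315,160],.064,i).round(4))
w=camera_info("wrist");st=read_state();print(np.round(w["pose"],3).tolist(),np.round(w["intrinsics"],1).tolist(),st["tool_pos"])
from scipy.spatial.transform import Rotation as R
print(R.from_rotvec(st["tcp_rot"]).as_matrix().round(3))
```

```text
[[0.614, -0.074], [0.586, -0.334], [0.509, -0.323], [0.538, -0.064]] [ 0.5618 -0.1988] yaw -0.108 0.2613811900012243
[[0.541, 0.32], [0.54, 0.056], [0.464, 0.056], [0.466, 0.319]] [0.5026 0.1877] yaw -0.007 0.2633038931263713
cap [[ 0.5737 -0.0989]]
hs [[ 0.5714 -0.1681]]
tr [[ 0.5572 -0.2308]]
rel [[ 0.5502 -0.2905]]
[[0.427, 0.855, 0.292, 0.213], [0.904, -0.404, -0.141, 0.645], [-0.003, 0.325, -0.946, 0.373], [0.0, 0.0, 0.0, 1.0]] [[300.1, 0.0, 275.2], [0.0, 300.1, 212.7], [0.0, 0.0, 1.0]] [0.28830017 0.60957842 0.23005933]
[[-0.904  0.428 -0.001]
 [ 0.428  0.904 -0.002]
 [ 0.    -0.002 -1.   ]]
```

Call:
play_rows --pt "0 0 0 0.0258 85" --pt "0 0 0 0.0258 85" --pt "0 0 0 0.0258 85" --pt "0 0 0 0.0258 85" --pt "0 0 0 0.0258 85" --squeeze 40

```text
time: 0.72
tool_pos: [0.2884, 0.6098, 0.2304]
tcp_rot: [1.848, 2.541, -0.002]
wrist_force: [-1.1, 0.4, 0.4]
width: 0.999
```

Call:
play_rows --pt "0 0 0 0.0258 85" --pt "0 0 0 0.0258 85" --pt "-0.048 0.027 0.004 0 85" --pt "-0.048 0.027 0.004 0 85" --pt "-0.048 0.027 0.004 0 85"

```text
time: 1.35
tool_pos: [0.369, 0.4641, 0.2185]
tcp_rot: [2.227, 2.216, -0.001]
wrist_force: [1.0, -0.1, -0.0]
width: 0.996
```

Call:
play_rows --pt "-0.048 0.027 0.004 0 85" --pt "-0.048 0.027 0.004 0 85" --pt "-0.048 0.027 0.004 0 85" --pt "-0.048 0.027 0.004 0 85" --pt "-0.048 0.027 0.004 0 85"

```text
time: 1.98
tool_pos: [0.5027, 0.2232, 0.1988]
tcp_rot: [-2.228, -2.215, 0.001]
wrist_force: [0.0, 0.5, 0.9]
width: 0.995
```

Call:
play_rows --pt "0 0 0 0 85" --pt "0 0 0 0 85"

```text
time: 2.22
tool_pos: [0.5021, 0.2249, 0.1989]
tcp_rot: [-2.228, -2.213, 0.001]
wrist_force: [-0.6, -0.1, -0.1]
width: 0.995
```

```bash
cat >> h.py <<'E'
from scipy.spatial.transform import Rotation as R
def yaw(): m=R.from_rotvec(read_state()["tcp_rot"]).as_matrix(); return np.arctan2(m[1,1],m[0,1]), m
def snap(f):
    i=camera_info("wrist"); im=read_camera("wrist")[:,:,::-1]; cv2.imwrite(f"pics/{f}.png",im)
    np.savez(f"pics/{f}.npz",intrinsics=i["intrinsics"],pose=i["pose"]); return im,i
def rect(n,px,z,info):  # four corner px -> centre, yaw of side 0->1 
    w=ray(n,px,z,info); return w
def toolmove(target):  # world xyz target -> tool shift
    s=read_state(); m=R.from_rotvec(s["tcp_rot"]).as_matrix(); return (m.T@(np.array(target)-s["tool_pos"])).round(4)
E
python3 - <<'E'
from h import *
im,i=snap("w0"); print(read_state()["tool_pos"],yaw())
E
```

```text
[0.50190604 0.22551113 0.19906899] (np.float64(-0.005520401685576477), array([[ 5.52057478e-03,  9.99984527e-01, -6.84563626e-04],
       [ 9.99984718e-01, -5.52037235e-03,  2.97245785e-04],
       [ 2.93462139e-04, -6.86194132e-04, -9.99999722e-01]]))
```

View pics/w0.png

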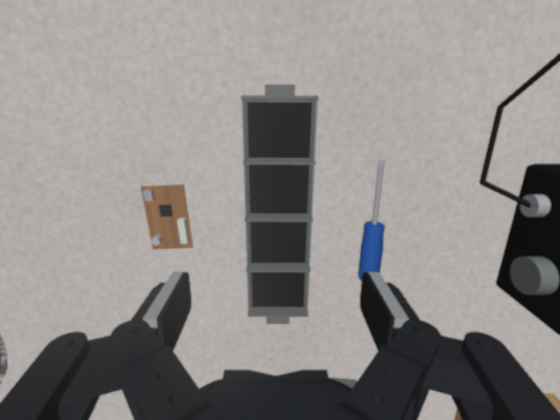

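Wrist view of the empty solder rack: wall tops at rows ~98, 161, 217, 268, 312, rack centreline near column 279; driver on the right, board on the left.

Run:
```python
from h import *
i=dict(np.load("pics/w0.npz")); g=cv2.imread("pics/w0.png").astype(int)
# dark floor mask -> per bay contour
m=((g.max(2)<62)).astype(np.uint8); m[:, :235]=0; m[:,325:]=0; m[330:]=0
n,l,s,c=cv2.connectedComponentsWithStats(m)
for k in range(1,n):
    if s[k,4]>300: print(s[k],c[k].round(1))
# wall tops: brightness profile in column band
p=g[90:325,265:292].mean((1,2)); print({r+90:int(v) for r,v in enumerate(p) if v>55})
w=ray("wrist",[[279.5,98.5],[279,161],[278.5,217],[278,268],[277.5,311.5]],.022,i); print(w.round(4))
```

```text
[ 248  103   63   55 3356] [279.1 129.4]
[ 250  165   59   48 2751] [278.5 188.5]
[ 251  222   56   41 2168] [278.1 241.8]
[ 252  273   53   34 1703] [277.8 289. ]
{90: 110, 91: 110, 92: 110, 93: 110, 94: 109, 95: 109, 96: 109, 97: 108, 98: 105, 99: 96, 100: 101, 101: 99, 102: 73, 157: 63, 158: 90, 159: 96, 160: 95, 161: 97, 162: 102, 163: 99, 164: 81, 165: 57, 213: 70, 214: 87, 215: 93, 216: 94, 217: 94, 218: 95, 219: 99, 220: 99, 221: 84, 222: 60, 262: 61, 263: 84, 264: 93, 265: 94, 266: 94, 267: 94, 268: 94, 269: 96, 270: 100, 271: 96, 272: 70, 306: 62, 307: 84, 308: 93, 309: 95, 310: 95, 311: 95, 312: 95, 313: 95, 314: 97, 315: 101, 316: 106, 317: 111, 318: 113, 319: 114, 320: 114, 321: 114, 322: 114, 323: 129, 324: 157}
[[0.507  0.3182]
 [0.5064 0.2559]
 [0.5056 0.1926]
 [0.5048 0.1273]
 [0.5039 0.0648]]
```

Call:
play_rows --pt "-0.048 0.007 0 0 85" --pt "-0.048 0.007 0 0 85" --pt "-0.048 0.007 0 0 85" --pt "-0.048 0.007 0 0 85" --pt "-0.048 0.007 0 0 85"

```text
time: 2.9
tool_pos: [0.5361, -0.0149, 0.1995]
tcp_rot: [2.225, 2.218, 0.001]
wrist_force: [0.7, -0.7, -0.0]
width: 0.997
```

Call:
play_rows --pt "-0.048 0.007 0 0 85" --pt "-0.048 0.007 0 0 85" --pt "-0.048 0.007 0 0.0163 85" --pt "0 0 0 0 85" --pt "0 0 0 0 85"

```text
time: 3.52
tool_pos: [0.5563, -0.1578, 0.199]
tcp_rot: [-2.336, -2.1, -0.0]
wrist_force: [0.5, 0.4, -0.1]
width: 0.993
```

Run:
```python
from h import *
im,i=snap("w1"); print(read_state()["tool_pos"],yaw()[0])
cv2.imwrite("pics/w1c.png",cv2.resize(im[60:330,190:370],(400*2*270//400//270*0+533,800)[:2] if 0 else (400,600),interpolation=cv2.INTER_CUBIC))
```

```text
[ 0.55618593 -0.15752972  0.19907907] -0.10577439377257204
```

View pics/w1c.png

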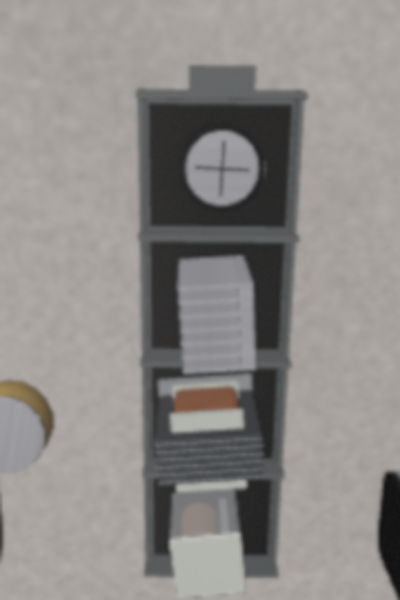

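The wrist crop shows the capacitor top at (223,168), heat-sink top about (178-255, 283-373), transformer laminations (155-264, 432-480), and relay top (168-245, 535-598), in crop pixels. Next I compute positions and compare them with the top view.

Run:
```python
from h import *
i=dict(np.load("pics/w1.npz"))
q=dict(cap=[[186,168],[260,168],[223,130],[223,206]],hs=[[178,285],[251,282],[255,368],[184,373]],tr=[[156,438],[261,432],[264,472],[158,480]],rel=[[168,541],[241,534],[245,592],[176,599]])
for n,p in q.items():
    w=ray("wrist",np.array(p)/2.222+[190,60],.064,i); e=w[1]-w[0]+w[2]-w[3]
    print(n,w.mean(0).round(4),"len",[round(float(np.hypot(*(w[(k+1)%4]-w[k]))),3) for k in range(4)],"yaw",np.arctan2(e[1],e[0]).round(3))
w=ray("wrist",np.array([[139,92],[306,95],[293,237],[141,237],[281,472],[147,474],[277,575],[145,575]])/2.222+[190,60],.022,i);print(w.round(3).tolist())
```

```text
cap [ 0.5765 -0.0989] len [0.03, 0.021, 0.03, 0.022] yaw 0.687
hs [ 0.5678 -0.1664] len [0.031, 0.04, 0.032, 0.041] yaw -0.047
tr [ 0.5585 -0.2288] len [0.049, 0.021, 0.05, 0.022] yaw -0.031
rel [ 0.5514 -0.291 ] len [0.036, 0.035, 0.035, 0.035] yaw 0.012
[[0.544, -0.065], [0.618, -0.074], [0.609, -0.138], [0.536, -0.13], [0.595, -0.266], [0.522, -0.26], [0.589, -0.333], [0.513, -0.325]]
```

Both cameras agree within about 4 mm. I'll use one jaw yaw (about -0.02) throughout. Capacitor first.

Call:
play_rows --pt "0 0 0 -0.0137 85" --pt "0.03 0.009 0 0 85" --pt "0.029 0.009 0.04 0 85" --pt "0 0 0.04 0 85" --pt "0 0 0 0 85"

```text
time: 4.2
tool_pos: [0.572, -0.0978, 0.1156]
tcp_rot: [-2.237, -2.196, 0.007]
wrist_force: [-0.5, 0.7, 0.4]
width: 0.997
```

Call:
play_rows --pt "0 0 0 0 85"

```text
time: 4.32
tool_pos: [0.5762, -0.1, 0.1206]
tcp_rot: [2.243, 2.198, 0.001]
wrist_force: [-0.3, 0.6, 0.0]
width: 0.997
```

Position is good. Descend and grip.

Call:
play_rows --pt "0 0 0.035 0 85" --pt "0 0 0.035 0 85" --pt "0 0 0.028 0 85" --pt "0 0 0 0 85" --pt "0 0 0 0 85"

```text
time: 4.95
tool_pos: [0.5775, -0.1013, 0.0238]
tcp_rot: [2.244, 2.194, 0.003]
wrist_force: [-0.3, 0.9, -0.8]
width: 0.997
```

Call:
play_rows --pt "0 0 0 0 20" --pt "0 0 0 0 20" --pt "0 0 0 0 20" --pt "0 0 0 0 20" --pt "0 0 0 0 20"

```text
time: 5.58
tool_pos: [0.5762, -0.1009, 0.0222]
tcp_rot: [2.245, 2.196, 0.001]
wrist_force: [-0.4, -0.3, 5.4]
width: 0.398
```

Call:
play_rows --pt "0 0 0 0 20" --pt "0 0 0 0 20" --pt "0 0 -0.01 0 20" --pt "0 0 -0.02 0 20" --pt "0 0 0 0 20"

```text
time: 6.2
tool_pos: [0.5776, -0.1012, 0.0539]
tcp_rot: [2.243, 2.194, 0.004]
wrist_force: [0.9, -0.1, -0.4]
width: 0.398
```

Call:
play_rows --pt "0 0 -0.04 0 20" --pt "0 0 -0.036 0 20" --pt "0.03 -0.0127 0 0 20" --pt "0.04 -0.016 0 0 20" --pt "0.04 -0.016 0 0 20"

```text
time: 6.82
tool_pos: [0.5327, 0.011, 0.1275]
tcp_rot: [2.247, 2.196, 0.001]
wrist_force: [0.3, -0.6, -1.2]
width: 0.396
```

Call:
play_rows --pt "0.04 -0.016 0 0 20" --pt "0.0395 -0.016 0 0 20" --pt "0 0 0 0 20" --pt "0 0 0 0 20" --pt "0 0 0 0 20"

```text
time: 7.45
tool_pos: [0.5034, 0.0895, 0.1273]
tcp_rot: [2.247, 2.195, 0.0]
wrist_force: [0.3, -0.6, -0.4]
width: 0.398
```

Run:
```python
from h import *
im,i=snap("w2"); print(read_state(), yaw()[0],toolmove([.504,.090,.025]))
```

```text
{'time': 7.5, 'q': array([ 1.27311772e-01,  4.55645246e-02,  2.05690449e+00, -2.21318989e-04,
        1.03895622e+00,  1.50838640e-01]), 'joint_vel': array([-3.01782961e-03, -8.89115746e-05,  4.18190350e-04,  3.15332929e-03,
       -1.29005615e-03,  1.06056029e-03]), 'joint_torque': array([ 2.50812639e-01, -3.62206006e+01, -3.35046387e+01,  1.44919037e-02,
        3.72450391e-03, -3.07699163e-03]), 'tool_pos': array([0.50342494, 0.08947676, 0.12731215]), 'tcp_rot': array([2.24711471e+00, 2.19510582e+00, 2.94783433e-05]), 'wrist_force': array([ 0.08700109, -0.00364818, -0.69924141]), 'torque': array([ 0.04753126,  0.02430323, -0.05832766]), 'width': 0.3929467172914069} -0.02341463210316755 [0.0006 0.0005 0.1023]
```

View pics/w2.png

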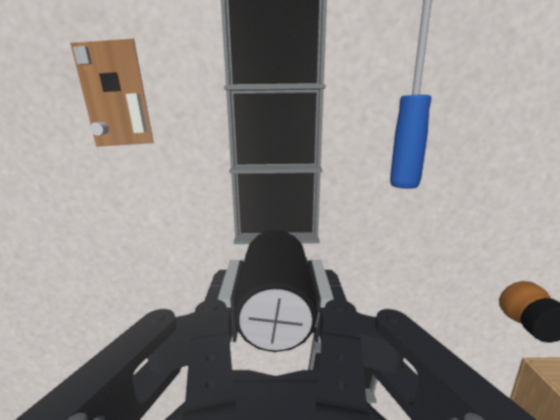

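The capacitor is held upright; rack walls are at rows ~88, 169 and 238. I'll check the placing numbers before descending.

Run:
```python
from h import *
i=dict(np.load("pics/w2.npz"))
print(ray("wrist",[[275,89],[276,170.5],[277,240]],.022,i).round(4), ray("wrist",[276,319],.169,i).round(4))
```

```text
[[0.5058 0.1873]
 [0.5052 0.1242]
 [0.5047 0.0608]] [[0.5042 0.0918]]
```

Call:
play_rows --pt "0 0 0.035 0 20" --pt "0 0 0.035 0 20" --pt "0 0 0.02 0 20" --pt "0 0 0.01 0 20" --pt "0 0 0.0045 0 20"

```text
time: 8.12
tool_pos: [0.5033, 0.0899, 0.0225]
tcp_rot: [-2.247, -2.196, 0.0]
wrist_force: [0.4, 0.1, -1.7]
width: 0.395
```

Call:
play_rows --pt "0 0 0 0 20" --pt "0 0 0 0 20" --pt "0 0 0 0 40" --pt "0 0 0 0 50" --pt "0 0 0 0 85"

```text
time: 8.75
tool_pos: [0.5032, 0.0904, 0.0231]
tcp_rot: [2.245, 2.197, 0.001]
wrist_force: [0.5, 0.6, -0.1]
width: 0.778
```

Call:
play_rows --pt "0 0 0 0 85" --pt "0 0 0 0 85" --pt "0 0 0 0 85" --pt "0 0 -0.04 0 85" --pt "0 0 -0.04 0 85"

```text
time: 9.38
tool_pos: [0.5022, 0.0902, 0.1029]
tcp_rot: [-2.245, -2.196, 0.003]
wrist_force: [-0.3, 1.1, -0.1]
width: 0.998
```

Call:
play_rows --pt "-0.03 0.0087 0 0 85" --pt "-0.045 0.0128 0 0 85" --pt "-0.045 0.0128 0 0 85" --pt "-0.045 0.0128 0 0 85" --pt "-0.045 0.0128 0 0 85"

```text
time: 10.0
tool_pos: [0.5585, -0.1224, 0.1028]
tcp_rot: [2.246, 2.197, 0.0]
wrist_force: [1.0, 0.8, 1.6]
width: 0.996
```

Call:
play_rows --pt "-0.0455 0.0128 0 0 85" --pt "0 0 0 0 85" --pt "0 0 0 0 85" --pt "0 0 0 0 85"

```text
time: 10.5
tool_pos: [0.5695, -0.1654, 0.1025]
tcp_rot: [-2.244, -2.197, 0.0]
wrist_force: [-1.1, -0.2, -0.8]
width: 0.994
```

Run:
```python
from h import *
im,i=snap("w3"); print(read_state()["tool_pos"], yaw()[0],toolmove([.570,-.1670,.0225]))
a=read_camera("top")[:,:,::-1]; cv2.imwrite("pics/t1.png",a); cv2.imwrite("pics/t1c.png",cv2.resize(a[180:260,100:270],(680,320),interpolation=cv2.INTER_CUBIC))
```

```text
[ 0.56960828 -0.1653604   0.10258769] -0.020684133138463408 [-0.0017  0.0005  0.0801]
```

View pics/w3.png

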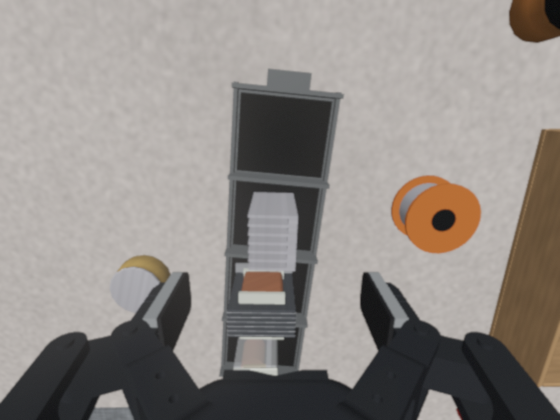

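View pics/t1c.png

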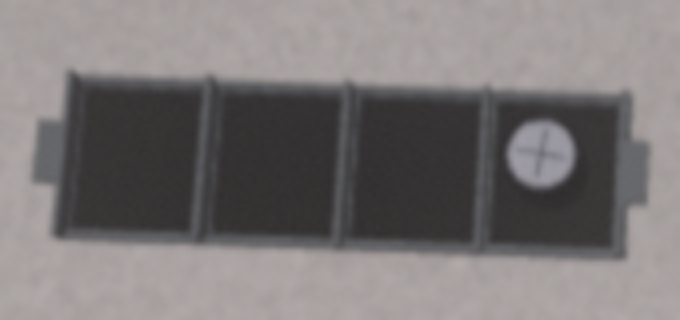

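Capacitor stands in the right-end bay; the gripper is over the heat sink (rows 195-272), with nothing close to the fingers. Descend and grip.

Call:
play_rows --pt "-0.0017 0.0005 0.03 0 85" --pt "0 0 0.03 0 85" --pt "0 0 0.02 0 85" --pt "0 0 0 0 85" --pt "0 0 0 0 85"

```text
time: 11.22
tool_pos: [0.5713, -0.1684, 0.0237]
tcp_rot: [2.245, 2.196, 0.001]
wrist_force: [0.5, -0.4, 0.8]
width: 0.994
```

Call:
play_rows --pt "0 0 0 0 18" --pt "0 0 0 0 18" --pt "0 0 0 0 18" --pt "0 0 0 0 18" --pt "0 0 0 0 18"

```text
time: 11.85
tool_pos: [0.5709, -0.1686, 0.0234]
tcp_rot: [2.245, 2.196, 0.0]
wrist_force: [-0.9, 0.8, 5.8]
width: 0.372
```

Call:
play_rows --pt "0 0 0 0 18" --pt "0 0 0 0 18" --pt "0 0 -0.01 0 18" --pt "0 0 -0.02 0 18" --pt "0 0 0 0 18"

```text
time: 12.48
tool_pos: [0.5725, -0.169, 0.0554]
tcp_rot: [2.243, 2.194, 0.004]
wrist_force: [-0.0, 0.8, -1.3]
width: 0.366
```

Call:
play_rows --pt "0 0 -0.04 0 18" --pt "0 0 -0.035 0 18" --pt "0.025 -0.0057 0 0 18" --pt "0.045 -0.0103 0 0 18" --pt "0.045 -0.0103 0 0 18"

```text
time: 13.1
tool_pos: [0.5464, -0.0519, 0.1279]
tcp_rot: [2.247, 2.195, 0.001]
wrist_force: [0.5, 0.1, -2.2]
width: 0.374
```

Call:
play_rows --pt "0.045 -0.0103 0 0 18" --pt "0.045 -0.0103 0 0 18" --pt "0.045 -0.0103 0 0 18" --pt "0.045 -0.0103 0 0 18" --pt "0.027 -0.0065 0 0 18"

```text
time: 13.72
tool_pos: [0.5029, 0.1572, 0.1279]
tcp_rot: [-2.244, -2.198, -0.001]
wrist_force: [-0.0, -0.3, -0.6]
width: 0.367
```

Call:
play_rows --pt "0 0 0 0 18" --pt "0 0 0 0 18" --pt "0 0 0 0 18"

```text
time: 14.1
tool_pos: [0.5038, 0.1542, 0.1277]
tcp_rot: [2.247, 2.195, -0.0]
wrist_force: [0.2, 0.1, -1.7]
width: 0.37
```

Run:
```python
from h import *
im,i=snap("w4"); print(read_state()["tool_pos"], yaw()[0],toolmove([.5046,.155,.0235]))
```

```text
[0.50384713 0.15417986 0.127752  ] -0.023509752501750837 [0.0009 0.0007 0.1043]
```

View pics/w4.png

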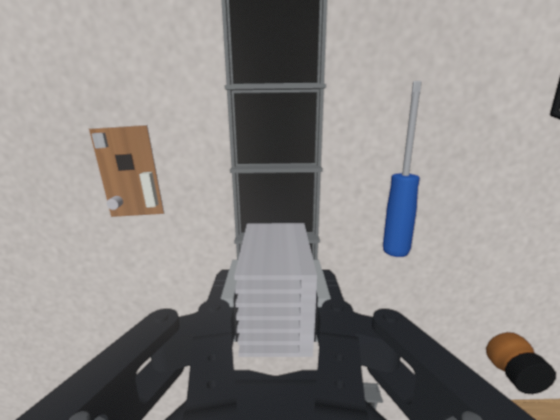

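The heat sink is held upright, centred on the next bay (wall rows 88, 169, 240). Lower and release.

Call:
play_rows --pt "0.001 0.0007 0.035 0 18" --pt "0 0 0.035 0 18" --pt "0 0 0.02 0 18" --pt "0 0 0.01 0 18" --pt "0 0 0.0035 0 18"

```text
time: 14.78
tool_pos: [0.5045, 0.1557, 0.024]
tcp_rot: [-2.247, -2.196, 0.001]
wrist_force: [0.6, 0.8, -1.6]
width: 0.371
```

Call:
play_rows --pt "0 0 0 0 18" --pt "0 0 0 0 18" --pt "0 0 0 0 38" --pt "0 0 0 0 50" --pt "0 0 0 0 85"

```text
time: 15.4
tool_pos: [0.5046, 0.1563, 0.0246]
tcp_rot: [2.246, 2.197, 0.001]
wrist_force: [0.5, 0.1, -0.3]
width: 0.782
```

Call:
play_rows --pt "0 0 0 0 85" --pt "0 0 0 0 85" --pt "0 0 0 0 85" --pt "0 0 -0.04 0 85" --pt "0 0 -0.04 0 85"

```text
time: 16.02
tool_pos: [0.5036, 0.1559, 0.1044]
tcp_rot: [-2.245, -2.196, 0.003]
wrist_force: [0.6, -0.2, -0.3]
width: 0.996
```

Call:
play_rows --pt "-0.0243 0.0039 0 0 85" --pt "-0.045 0.0073 0 0 85" --pt "-0.045 0.0073 0 0 85" --pt "-0.045 0.0073 0 0 85" --pt "-0.045 0.0073 0 0 85"

```text
time: 16.65
tool_pos: [0.533, -0.0503, 0.1044]
tcp_rot: [2.246, 2.197, 0.0]
wrist_force: [0.3, 0.1, -1.1]
width: 0.994
```

Call:
play_rows --pt "-0.045 0.0073 0 0 85" --pt "-0.045 0.0073 0 0 85" --pt "-0.045 0.0073 0 0 85" --pt "-0.045 0.0073 0 0 85" --pt "0 0 0 0 85"

```text
time: 17.27
tool_pos: [0.5586, -0.2326, 0.1044]
tcp_rot: [2.249, 2.192, -0.0]
wrist_force: [0.3, 0.7, 0.7]
width: 0.997
```

Call:
play_rows --pt "0 0 0 0 85" --pt "0 0 0 0 85"

```text
time: 17.52
tool_pos: [0.5578, -0.2281, 0.104]
tcp_rot: [-2.244, -2.197, 0.0]
wrist_force: [0.0, 0.2, -0.5]
width: 0.991
```

Run:
```python
from h import *
im,i=snap("w5"); print(read_state()["tool_pos"], yaw()[0],toolmove([.558,-.2295,.0225]))
```

```text
[ 0.55786474 -0.22811665  0.10408433] -0.02074868529742334 [-0.0014  0.0002  0.0816]
```

View pics/w5.png

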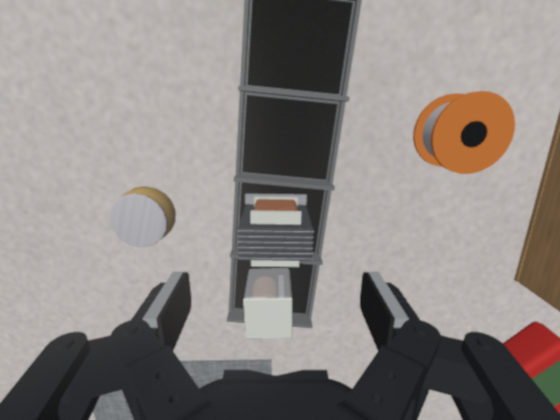

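The transformer laminations (238-314, 230-255) lie centred between the fingers, and the jar and spool are clear. Descend and grip.

Call:
play_rows --pt "-0.0014 0 0.03 0 85" --pt "0 0 0.03 0 85" --pt "0 0 0.0215 0 85" --pt "0 0 0 0 85" --pt "0 0 0 0 85"

```text
time: 18.2
tool_pos: [0.5588, -0.2305, 0.0237]
tcp_rot: [2.244, 2.197, 0.001]
wrist_force: [0.9, -0.1, 0.9]
width: 0.997
```

Call:
play_rows --pt "0 0 0 0 36" --pt "0 0 0 0 36" --pt "0 0 0 0 36" --pt "0 0 0 0 36" --pt "0 0 0 0 36" --squeeze 50

```text
time: 18.82
tool_pos: [0.5589, -0.2313, 0.0241]
tcp_rot: [2.245, 2.196, 0.001]
wrist_force: [-0.7, 0.4, 5.4]
width: 0.583
```

Call:
play_rows --pt "0 0 0 0 36" --pt "0 0 0 0 36" --pt "0 0 -0.01 0 36" --pt "0 0 -0.02 0 36" --pt "0 0 0 0 36"

```text
time: 19.45
tool_pos: [0.5599, -0.2317, 0.0552]
tcp_rot: [2.243, 2.194, 0.003]
wrist_force: [1.0, 0.1, -3.5]
width: 0.577
```

Call:
play_rows --pt "0 0 -0.04 0 36" --pt "0 0 -0.035 0 36" --pt "0.025 -0.0035 0 0 36" --pt "0.045 -0.00635 0 0 36" --pt "0.045 -0.00635 0 0 36"

```text
time: 20.08
tool_pos: [0.5425, -0.1132, 0.126]
tcp_rot: [-2.245, -2.194, 0.002]
wrist_force: [1.0, 0.9, -4.2]
width: 0.582
```

Call:
play_rows --pt "0.045 -0.00635 0 0 36" --pt "0.045 -0.00635 0 0 36" --pt "0.045 -0.00635 0 0 36" --pt "0.045 -0.00635 0 0 36" --pt "0.045 -0.00635 0 0 36"

```text
time: 20.7
tool_pos: [0.5151, 0.1122, 0.1259]
tcp_rot: [-2.244, -2.196, 0.004]
wrist_force: [0.3, 0.2, -5.0]
width: 0.581
```

Call:
play_rows --pt "0.045 -0.00635 0 0 36" --pt "0.045 -0.00635 0 0 36" --pt "0.02 -0.0028 0 0 36" --pt "0 0 0 0 36" --pt "0 0 0 0 36"

```text
time: 21.32
tool_pos: [0.5038, 0.2197, 0.1269]
tcp_rot: [-2.246, -2.197, 0.003]
wrist_force: [0.3, -0.2, -4.5]
width: 0.581
```

Call:
play_rows --pt "0 0 0 0 36" --pt "0 0 0 0 36"

```text
time: 21.58
tool_pos: [0.5048, 0.2195, 0.1277]
tcp_rot: [2.247, 2.195, -0.0]
wrist_force: [-0.3, 0.2, -3.3]
width: 0.58
```

Run:
```python
from h import *
im,i=snap("w6"); print(read_state()["tool_pos"], yaw()[0],toolmove([.5054,.220,.0245]))
```

```text
[0.50482861 0.21966021 0.1277947 ] -0.023387103318081543 [0.0004 0.0006 0.1033]
```

View pics/w6.png

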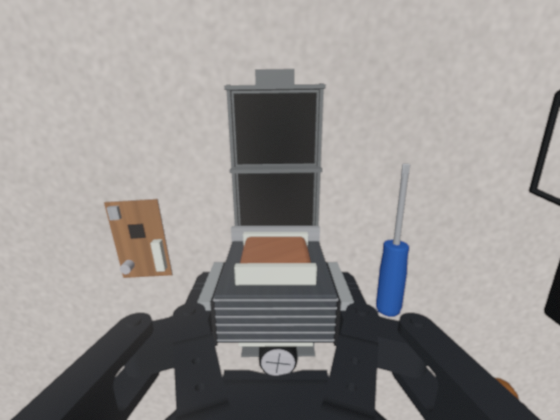

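The transformer is held level (steel top centred at (276,319)), and the capacitor still stands behind at (278,362). Lower and release.

Call:
play_rows --pt "0.0005 0.0006 0.035 0 36" --pt "0 0 0.035 0 36" --pt "0 0 0.02 0 36" --pt "0 0 0.01 0 36" --pt "0 0 0.003 0 36"

```text
time: 22.25
tool_pos: [0.5053, 0.2207, 0.0246]
tcp_rot: [-2.246, -2.196, 0.001]
wrist_force: [-0.1, 0.3, -4.1]
width: 0.584
```

Call:
play_rows --pt "0 0 0 0 36" --pt "0 0 0 0 36" --pt "0 0 0 0 55" --pt "0 0 0 0 65" --pt "0 0 0 0 85"

```text
time: 22.88
tool_pos: [0.5058, 0.2212, 0.0255]
tcp_rot: [2.245, 2.196, 0.002]
wrist_force: [0.6, -0.1, 0.2]
width: 0.945
```

Call:
play_rows --pt "0 0 0 0 85" --pt "0 0 0 0 85" --pt "0 0 0 0 85" --pt "0 0 -0.04 0 85" --pt "0 0 -0.04 0 85"

```text
time: 23.5
tool_pos: [0.5045, 0.2206, 0.1049]
tcp_rot: [-2.245, -2.196, 0.003]
wrist_force: [0.1, -0.1, -1.3]
width: 0.995
```

Call:
play_rows --pt "-0.025 0.0028 0 0 85" --pt "-0.046 0.0051 0 0 85" --pt "-0.046 0.0051 0 0 85" --pt "-0.046 0.0051 0 0 85" --pt "-0.046 0.0051 0 0 85"

```text
time: 24.12
tool_pos: [0.5238, 0.0101, 0.1049]
tcp_rot: [2.245, 2.197, 0.0]
wrist_force: [-0.0, 0.5, -0.0]
width: 0.996
```

Call:
play_rows --pt "-0.046 0.0051 0 0 85" --pt "-0.046 0.0051 0 0 85" --pt "-0.046 0.0051 0 0 85" --pt "-0.046 0.0051 0 0 85" --pt "-0.046 0.0051 0 0 85"

```text
time: 24.75
tool_pos: [0.5442, -0.2205, 0.1048]
tcp_rot: [2.246, 2.197, 0.0]
wrist_force: [0.5, -0.4, -0.7]
width: 0.996
```

Call:
play_rows --pt "-0.046 0.0051 0 0 85" --pt "-0.0258 0.0029 0 0 85" --pt "0 0 0 0 85" --pt "0 0 0 0 85" --pt "0 0 0 0 85"

```text
time: 25.38
tool_pos: [0.5505, -0.2894, 0.1046]
tcp_rot: [-2.244, -2.198, -0.0]
wrist_force: [-0.2, 0.3, 0.9]
width: 0.996
```

Run:
```python
from h import *
im,i=snap("w7"); print(read_state()["tool_pos"], yaw()[0],toolmove([.551,-.2908,.0225]))
a=read_camera("top")[:,:,::-1]
x=cv2.resize(a[180:260,100:270],(680,320),interpolation=cv2.INTER_CUBIC); y=cv2.resize(im[150:330,170:400],(358,280))
c=np.zeros((600,680,3),np.uint8); c[:320]=x; c[320:,:358]=y; cv2.imwrite("pics/m7.png",c)
```

```text
[ 0.5505724  -0.28953262  0.1046781 ] -0.020580603866498084 [-0.0013  0.0005  0.0822]
```

View pics/m7.png

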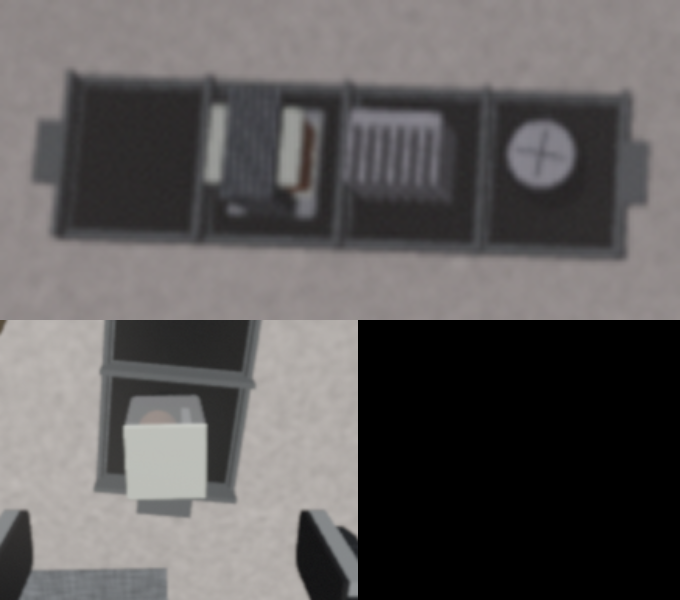

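Three components stand upright in the solder rack in the right order; the relay lies square between the fingers. Descend and grip.

Call:
play_rows --pt "-0.0013 0.0005 0.03 0 85" --pt "0 0 0.03 0 85" --pt "0 0 0.022 0 85" --pt "0 0 0 0 85" --pt "0 0 0 0 85"

```text
time: 26.1
tool_pos: [0.5518, -0.2923, 0.0237]
tcp_rot: [2.244, 2.197, 0.001]
wrist_force: [-0.4, 0.2, 0.7]
width: 0.994
```

Call:
play_rows --pt "0 0 0 0 20" --pt "0 0 0 0 20" --pt "0 0 0 0 20" --pt "0 0 0 0 20" --pt "0 0 0 0 20"

```text
time: 26.72
tool_pos: [0.5518, -0.2927, 0.0237]
tcp_rot: [2.245, 2.196, 0.001]
wrist_force: [-0.6, 0.5, 4.5]
width: 0.403
```

Call:
play_rows --pt "0 0 0 0 20" --pt "0 0 0 0 20" --pt "0 0 -0.01 0 20" --pt "0 0 -0.02 0 20" --pt "0 0 0 0 20"

```text
time: 27.35
tool_pos: [0.5529, -0.2933, 0.0555]
tcp_rot: [2.243, 2.194, 0.002]
wrist_force: [0.3, -0.2, -0.5]
width: 0.402
```

Call:
play_rows --pt "0 0 -0.04 0 20" --pt "0 0 -0.035 0 20" --pt "0.025 -0.0025 0 0 20" --pt "0.048 -0.0049 0 0 20" --pt "0.048 -0.0049 0 0 20"

```text
time: 27.98
tool_pos: [0.5398, -0.1686, 0.1261]
tcp_rot: [-2.245, -2.194, 0.001]
wrist_force: [0.1, 0.9, -0.3]
width: 0.402
```

Call:
play_rows --pt "0.048 -0.0049 0 0 20" --pt "0.048 -0.0049 0 0 20" --pt "0.048 -0.0049 0 0 20" --pt "0.048 -0.0049 0 0 20" --pt "0.048 -0.0049 0 0 20"

```text
time: 28.6
tool_pos: [0.5199, 0.0717, 0.1261]
tcp_rot: [-2.244, -2.196, 0.003]
wrist_force: [-0.1, 0.1, -1.0]
width: 0.405
```

Call:
play_rows --pt "0.048 -0.0049 0 0 20" --pt "0.048 -0.0049 0 0 20" --pt "0.048 -0.0049 0 0 20" --pt "0.048 -0.0049 0 0 20" --pt "0.0233 -0.0024 0 0 20"

```text
time: 29.22
tool_pos: [0.5024, 0.2876, 0.1259]
tcp_rot: [-2.242, -2.199, 0.004]
wrist_force: [-0.4, -0.3, -0.9]
width: 0.408
```

Call:
play_rows --pt "0 0 0 0 20" --pt "0 0 0 0 20" --pt "0 0 0 0 20"

```text
time: 29.6
tool_pos: [0.5046, 0.2841, 0.1272]
tcp_rot: [-2.247, -2.196, 0.002]
wrist_force: [-0.7, 0.5, -0.2]
width: 0.402
```

Run:
```python
from h import *
im,i=snap("w8"); print(read_state()["tool_pos"], yaw()[0],toolmove([.506,.2845,.0245]))
```

```text
[0.50485112 0.28408817 0.12745719] -0.023361431640643218 [0.0005 0.0012 0.103 ]
```

View pics/w8.png

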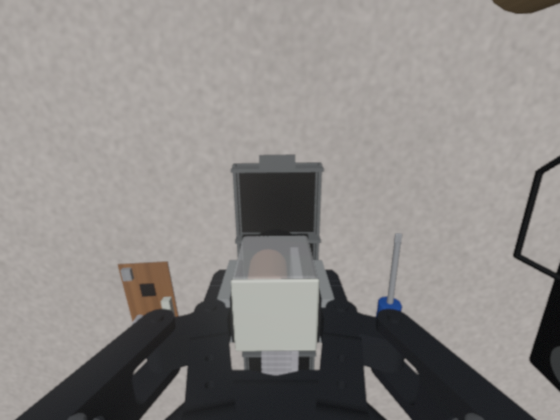

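The relay is held square over the left-end bay (end wall row 168, next wall row 240). Lower and release.

Call:
play_rows --pt "0.0005 0.001 0.035 0 20" --pt "0 0 0.035 0 20" --pt "0 0 0.02 0 20" --pt "0 0 0.01 0 20" --pt "0 0 0.003 0 20"

```text
time: 30.28
tool_pos: [0.5064, 0.2855, 0.0248]
tcp_rot: [2.246, 2.196, 0.0]
wrist_force: [-0.6, 0.5, -0.3]
width: 0.401
```

Call:
play_rows --pt "0 0 0 0 20" --pt "0 0 0 0 20" --pt "0 0 0 0 42" --pt "0 0 0 0 52" --pt "0 0 0 0 85"

```text
time: 30.9
tool_pos: [0.5062, 0.2858, 0.0251]
tcp_rot: [2.246, 2.197, 0.001]
wrist_force: [-0.0, 0.1, -0.2]
width: 0.803
```

Call:
play_rows --pt "0 0 0 0 85" --pt "0 0 0 0 85" --pt "0 0 0 0 85" --pt "0 0 -0.04 0 85" --pt "0 0 -0.04 0 85"

```text
time: 31.52
tool_pos: [0.5053, 0.2853, 0.1048]
tcp_rot: [-2.245, -2.196, 0.003]
wrist_force: [-0.1, 0.9, 0.4]
width: 0.996
```

Call:
play_rows --pt "0 0 -0.04 0 85" --pt "0.04 0 -0.03 0 85" --pt "0.05 0 0 0 85" --pt "0.05 0 0 0 85" --pt "0.05 0 0 0 85"

```text
time: 32.15
tool_pos: [0.5102, 0.4771, 0.1749]
tcp_rot: [2.246, 2.196, 0.0]
wrist_force: [0.9, -1.5, 0.4]
width: 0.994
```

Call:
play_rows --pt "0.04 0 0 0 85" --pt "0.02 0 0 0 85" --pt "0 0 0 0 85" --pt "0 0 0 0 85"

```text
time: 32.65
tool_pos: [0.5117, 0.5341, 0.1745]
tcp_rot: [2.246, 2.196, -0.002]
wrist_force: [0.4, -0.3, 0.7]
width: 0.996
```

Run:
```python
from h import *
print(read_state()["tool_pos"],read_state()["width"])
a=read_camera("top")[:,:,::-1]; cv2.imwrite("pics/t2.png",a); b=cv2.imread("pics/top0.png")
x=cv2.resize(a[180:260,100:270],(680,320),interpolation=cv2.INTER_CUBIC); y=cv2.resize(cv2.absdiff(a,b),(373,280))
c=np.zeros((600,680,3),np.uint8); c[:320]=x; c[320:,:373]=np.clip(y*2.,0,255); cv2.imwrite("pics/m8.png",c)
```

```text
[0.51166321 0.53408524 0.17450076] 0.996081735298624
```

View pics/m8.png

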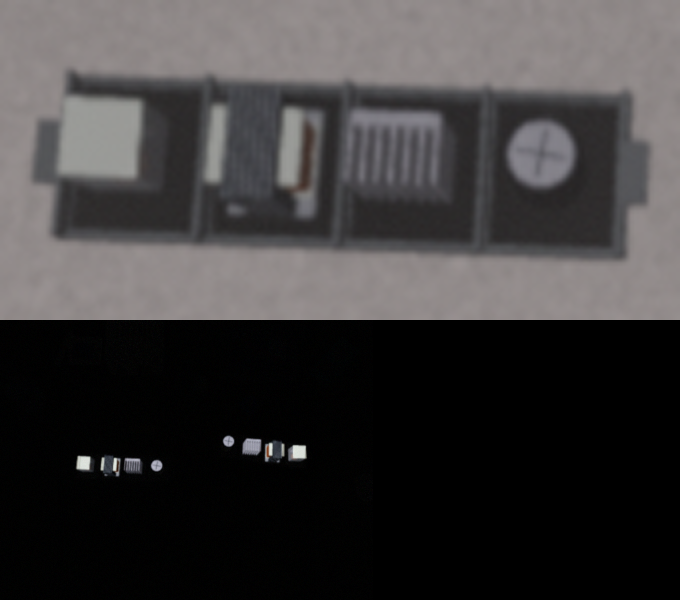

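All four stand upright, one per bay. The difference image shows only the components changed. One numeric check, then I hand in.

Run:
```python
from h import *
c=np.array([.5055,.189]);t=-.012;Rm=np.array([[np.cos(t),-np.sin(t)],[np.sin(t),np.cos(t)]])
for n,p in dict(rel=[100,138],tr=[252,144],hs=[395,150],cap=[541,154]).items(): print(n,((ray("top",np.array(p)/4+[100,180],.064)[0]-c)@Rm*1000).round(1))
finish_job()
```

```text
rel [-1.8 98.8]
tr [-2.  31.4]
hs [ -2.3 -31.9]
cap [ -1.7 -96.6]
the job is handed in; nothing more can be done
```

All four components are now in the solder rack with their row reversed, and I handed the job in at about 33 s of the 102 s allowed. From the robot's left the row is now relay, transformer, heat sink, capacitor.

- **Position:** the last top-camera check puts every component within about 2.5 mm of its bay centre, both along and across the row. The limits are 16 mm and 20 mm.
- **Upright and released:** all four look upright in the pictures. The gripper was open and well clear of them. I did not measure height or tilt separately.
- **Bystanders:** comparing the first and last top views shows changes only where the components were or now are. Things outside that camera's view were not in the comparison.
- **Disagreements:** the two cameras differed by up to about 4 mm on component positions and 2–3 mm on the rack centre. No check failed.

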